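# Close the battery cover

### The job

Put the loose cover back on the grey battery box: lean it so that its lip hooks into the slot under the box's fixed bar, then pivot it down until the spring catch snaps over its other end and it lies flat and fully home. The slot sits farther in or out on every box, so feel for it, and never push on the box with more than 25 N.

Things in the scene. Friction and masses are not known exactly. Their poses are not given: they have to be found in the camera images.
- pack: Grey battery box fixed to the bench, 190 x 100 x 45 mm (x, y, z), a black cover seat on top. Origin: centre of its underside; z up; +x runs from the slot end (rocker switch) to the catch end (two posts on its face). The seat is screwed on through long slots, 0 to 30 mm from its +x end position towards -x; slot, stops and catch go with it. No reported pose shows how far: feel or see it.
- pack_seat (a point): Middle of the seat's ledge (51 mm high) if the seat is at its +x end position (15 mm in +x of the box's origin); axes as the box. Cover's underside lies on the ledge. From the seat's middle: ledge x -62 to 62, y -38 to 38, open at x -11 to 28, y -19 to 19; side rails 65 mm apart inside, 6 mm high; back stops' faces at x 46, 6 mm high. Closed cover's middle is within 1 mm of it.
- pack_slot (a point): Mouth of the slot at ledge height if the seat is at its +x end position (46.5 mm in -x of pack_seat): under the free edge of the fixed keeper bar; axes as the box. The real slot is 0 to 30 mm farther towards -x. It is 6 mm high, runs 9.5 mm deep towards -x to a wall, over 65 mm wide. The bar is 4 mm thick (6 to 10 mm above the ledge), 76 mm long in y. Push under 25 N.
- catch (a joint): Steel spring catch, 18 mm wide, mid-way across the seat's +x end: slide in m, 0 = sprung out, to 0.009 pushed back to +x. At 0 its tip is 40 mm in +x of the seat's middle; a slick ramp rises from the tip, 8 mm over the ledge, to x 46.3, 19.4 mm over it; hook underside 7 mm over the ledge. About 6 to 9 N down behind the rib pushes it back 4 to 6 mm, then it snaps out over the plate.
- cover_grip (a point): Middle of the grip rib of the loose grey cover (0.09 kg), 19 mm above its underside; it starts flat on the bench, rib up. z up from the plate, x from lip end to rear edge. Plate 90 x 60 x 6 mm, centred here. Rib across the middle: 14 mm thick in x, 44 long in y, 26 high over the plate. The bare plate behind the rib (+x) can be pressed.
- cover_lip (a point): Middle of the lip's tip at its underside, 55 mm towards -x and 19 mm below cover_grip; axes as the cover. The lip is 44 mm wide in y, 3 mm thick, level with the cover's underside, and sticks out 10 mm beyond the plate's -x end.
There are look-alikes about, which are no part of the job. Leave any green look-alike of the part that bears cover_grip alone.

How it is judged:
On the way:
1. the cover leans, rear end up, with its lip lowered to the slot's level at the slot end (x of cover_lip in the frame of pack between -0.076 and -0.036 m and z of cover_lip in the frame of pack between 0.047 and 0.0565 m and y of cover_lip in the frame of pack between -0.006 and 0.006 m and angle between cover_grip's own z axis and vertical above 0.08 rad), for 0.1 s.
At the end, for the whole second after the job is handed in: The cover lies flat in its seat on the box (tilt under 2 degrees, height within 2 mm of flush), lip in the slot, the catch sprung back out over its rear edge (within 1.5 mm of its rest place), at rest (z of cover_grip in the frame of pack between 0.068 and 0.0715 m and angle between cover_grip's own z axis and vertical below 0.035 rad and x of cover_lip in the frame of pack between -0.073 and -0.037 m and y of cover_lip in the frame of pack between -0.005 and 0.005 m and angle between the x axis of cover_grip and the x axis of pack, either way round below 0.08 rad and value of joint catch below 0.0015 m and linear speed of cover below 0.01 m/s); the robot touches nothing.
It fails at once if the box, its seat or catch is pushed with more than 25 N (contact force between pack and anything else above 25 N).
It also fails if it takes over 64 s, if anything falls off the work surface, if the arm or the gripper's body presses on something with over 40 N, if the wrist force passes 120 N, or if a joint passes its speed limit or range.

### The arm

A 6-joint arm with a two-finger parallel gripper is mounted at the origin on the work surface; the furniture and walls round the work are solid. World frame = base frame: x ahead of the robot, y to its left, z up, the work surface at z = 0. Lengths are in m, angles in rad, forces in N, time in s.
With the tool pointing down it reaches from about 0.375 to 0.9 m from the base axis. Payload 3.1 kg.
Tool frame: the origin (TCP) lies on the centre line of the jaws, within the pads' length; the fingertips stand robot.tip_reach ahead of it and the grasp point (between the pads) lies 8 mm behind it (robot.tip_reach is the distance from the TCP to the fingertips, in m); z points along the fingers, y is the line along which they close (so a half turn about z gives the same grasp; the last joint's range is limited). The gripper opens to 87 mm and grips with 3 to 60 N. Pads are 19 mm wide; open, the fingers measure 117 mm over their backs; the gripper's body (75 mm by 190 mm) begins 51 mm behind the grasp point.
Start: joints at [1.077, 0.527, 1.433, -0, 1.181, -0.178], TCP at [0.193, 0.594, 0.234] pointing down, gripper open.
Joint ranges: [-3.08, 3.08], [-0.75, 2.2], [0.22, 2.44], [-1.43, 4.57], [0, 2.65], [-2.85, 2.85]. Speed limits (rad/s): [2.79, 2.79, 3.14, 3.14, 3.14, 3.14].

### API

Orientations are given as a unit quaternion [x, y, z, w].
In Python, from rig import robot gives the robot as it stands.
- The arm moves only by the tool jog_arm, never from a script. Its argument "motion" is one flat list of numbers, 7 for each row, row after row: the shift along the tool's x, y, z scaled (see below), then the turn, a rotation vector about the tool's x, y, z scaled (see below), then the gripper's target within -1 to 1 (shut at 1, half-way at 0, fully open at -1). In form: [x, y, z, rx, ry, rz, hand, x, y, z, rx, ry, rz, hand, ...]. A call has 1 to 12 rows; each row shifts and turns the commanded pose from where the row before left it, along the tool's axes as they then stand; what a row does not reach is not made up. The controller multiplies each number of a shift by 4 cm and each number of a turn by 4 degrees. A row lasts 1/8 s, in which the tool goes at most 62.5 mm and 10.7 degrees, less where a joint would pass 70% of its speed; a pose out of reach is approached as far as the arm can. A call with a number of a shift or a turn outside -1 to 1 is refused whole. A call with a gripper value outside its range is refused whole. The fingers move at their own pace and stop on an object; "grip_force" is the grip in N (left out, the last holds). Time passes only in rows, so rows that do not move let the fingers close. It gives the time, the measured TCP pose, the force, the opening and the grip force at its end, in the units of the state.
- robot.get_obs(): the state, without advancing time (a new reading comes with each control period).
- robot.camera(name): name is "scene" or "side" or "wrist"; returns the picture (384x512x3 uint8, blue, green, red); there is no depth.
- robot.calibration(name): a dict with "fx", "fy", "cx", "cy" (pixels), "R" (3x3) and "t" (3): a world point X has camera coordinates R X + t; the wrist camera has in their place "T_tool_cam" (4x4, takes a point from camera to tool coordinates, whose origin is the TCP and whose axes are the flange's). Camera axes: x right, y down, z forward; pixel columns grow to the right and rows downward; lengths in m; the calibration is good to about 2 mm. A picture is of the moment at which its call begins: read the wrist's pose just before it. calibration takes no time and is no camera call.
- robot.hand_in(): hands the job in; it is judged then, once.
The state is a dict: "time": time; "q": joint angles; "joint_velocities": joint speeds; "joint_torque": joint torques, N m; "position": TCP position; "tool_rot": TCP orientation; "ft_force": force on the tool from outside, world axes, zero at the start; "moment": the same for the moment, N m; "grip_width": finger opening in m; "grip_force": force on a finger pad.
Only numpy, scipy, OpenCV 4.12 (cv2) and the standard library are available. Lean on these libraries where they do the work, as an engineer would, in place of code of your own. Each camera call takes 0.05 s, during which the arm holds its last target. There are 200 camera calls.

## Working session

There is one attempt and no reset: what is moved stays moved. The work goes in short steps, Python scripts to look and compute and a tool call to move; the robot and the scene stay as the last step left them, time stands still between calls to the robot, and variables do not carry over. Pictures are saved under pics/ and viewed, at most 10 in all, crops included, and the job is handed in when it is done.

Besides the shell and the picture viewer there is one more tool, called after "Call:" by a JSON object that holds its "fn" and its "kwargs". jog_arm: Moves the arm, as the interface text tells. Shifts and turns lie within -1 to 1; 1 stands for 4 cm of shift or 4 degrees of turn. Its arguments: {"type":"object","properties":{"motion":{"type":"array","items":{"type":"number"}},"grip_force":{"type":"number"}},"required":["motion"]}

```bash
ls; mkdir -p pics
python3 - <<'E'
from rig import robot
import cv2,numpy as np
o=robot.get_obs();print(o, robot.tip_reach)
for n in("scene","side","wrist"):
    cv2.imwrite(f"pics/{n}0.png",robot.camera(n))
    print(n,robot.calibration(n))
a=cv2.imread("pics/scene0.png");b=cv2.imread("pics/side0.png");
E
```

```text
pics
{'time': 0.0, 'q': array([ 1.07745125e+00,  5.28445339e-01,  1.43385915e+00,  6.62338652e-06,
        1.18136286e+00, -1.78501967e-01]), 'joint_velocities': array([ 0.00145106,  0.00196158,  0.00012122, -0.00112446, -0.00087645,
        0.00063835]), 'joint_torque': array([ 8.88087252e-04, -4.40054655e+01, -1.76585716e+01,  6.32681837e-02,
        5.83232555e-02, -1.46199463e-04]), 'position': array([0.19318811, 0.59368231, 0.23259811]), 'tool_rot': array([ 1.56773327e-01,  9.87634066e-01, -9.78356845e-04, -3.44843758e-04]), 'ft_force': array([ 0.24667082, -0.23897197, -0.50330734]), 'moment': array([-0.00314197,  0.03071735, -0.02030133]), 'grip_force': 0.0, 'grip_width': 0.08716951172629954} 0.011
scene {'fx': 451.75684564614556, 'fy': 451.75684564614556, 'cx': 257.99165935867944, 'cy': 185.259830464163, 'R': array([[-0.99924796,  0.03003283, -0.02452644],
       [ 0.03719274,  0.56351026, -0.8252714 ],
       [-0.01096433, -0.82556297, -0.56420348]]), 't': array([0.54909252, 0.07582526, 0.99987019])}
side {'fx': 441.89106814299464, 'fy': 441.89106814299464, 'cx': 255.94971629499636, 'cy': 188.43648771537326, 'R': array([[-0.65422967, -0.75620054, -0.01201151],
       [-0.50458151,  0.44826097, -0.73787506],
       [ 0.56336581, -0.47667897, -0.67483044]]), 't': array([0.29673127, 0.33386484, 0.57310778])}
wrist {'fx': 329.3807267348117, 'fy': 329.3807267348117, 'cx': 253.37953963686604, 'cy': 196.27609436859873, 'T_tool_cam': array([[-8.76824016e-04, -9.64114695e-01, -2.65484626e-01,
         7.24109199e-02],
       [ 9.99999451e-01, -6.93178204e-04, -7.85432461e-04,
         7.54953937e-04],
       [ 5.73218821e-04, -2.65485169e-01,  9.64114774e-01,
        -1.51301390e-01],
       [ 0.00000000e+00,  0.00000000e+00,  0.00000000e+00,
         1.00000000e+00]])}
```

View pics/scene0.png

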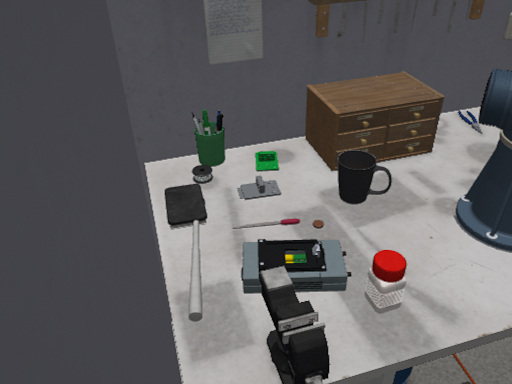

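View pics/side0.png

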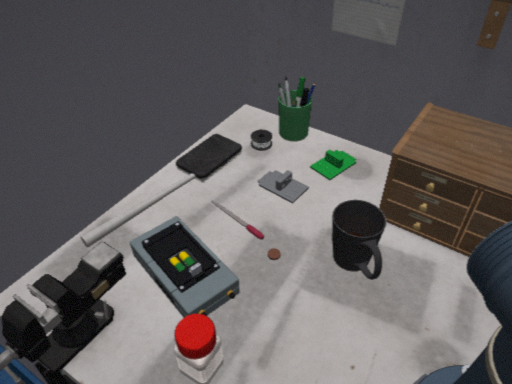

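The scene view shows the box at about (295,265) with its posts at the right, around (348,272). The grey cover is at (260,188) and the green look-alike at (266,160). The side view shows the box at (185,265) and the cover at (284,184). Next I'll zoom in.

```bash
cat > h.py <<'E'
import numpy as np,cv2
from rig import robot
from scipy.spatial.transform import Rotation as Ro
def cam(n):
    c=robot.calibration(n);K=np.array([[c['fx'],0,c['cx']],[0,c['fy'],c['cy']],[0,0,1]])
    if n=='wrist':
        o=robot.get_obs();T=np.eye(4);T[:3,:3]=Ro.from_quat(o['tool_rot']).as_matrix();T[:3,3]=o['position']
        M=np.linalg.inv(T@c['T_tool_cam']);return K,M[:3,:3],M[:3,3]
    return K,np.array(c['R']),np.array(c['t'])
def ray(C,uv,z):
    K,R,t=C;d=R.T@np.linalg.inv(K)@[uv[0],uv[1],1];o=-R.T@t
    return o+d*(z-o[2])/d[2]
def proj(C,X):
    K,R,t=C;p=(K@(R@np.atleast_2d(X).T+t[:,None])).T;return p[:,:2]/p[:,2:]
E
python3 - <<'E'
from h import *
s=cv2.imread("pics/scene0.png");d=cv2.imread("pics/side0.png")
z=lambda im,x,y,w,h,f:cv2.resize(im[y:y+h,x:x+w],None,fx=f,fy=f,interpolation=cv2.INTER_CUBIC)
A=np.zeros((600,800,3),np.uint8)
def put(im,x,y):A[y:y+im.shape[0],x:x+im.shape[1]]=im
put(z(s,235,230,125,66,4),0,0)
put(z(s,232,170,56,34,5),510,0)
put(z(d,120,210,125,110,3),0,280)
put(z(d,250,160,65,45,6),390,300)
cv2.imwrite("pics/crop1.png",A)
C=cam('scene');D=cam('side')
print('box',ray(C,(293,252),.05),ray(D,(183,262),.051))
print('rib',ray(C,(261,181),.032),ray(D,(284,176),.032))
E
```

```text
Traceback (most recent call last):
ValueError: could not broadcast input array from shape (330,375,3) into shape (320,375,3)
```

Run:
```python
from h import *
s=cv2.imread("pics/scene0.png");d=cv2.imread("pics/side0.png")
z=lambda im,x,y,w,h,f:cv2.resize(im[y:y+h,x:x+w],None,fx=f,fy=f,interpolation=cv2.INTER_CUBIC)
A=np.zeros((600,800,3),np.uint8)
def put(im,x,y):A[y:y+im.shape[0],x:x+im.shape[1]]=im
put(z(s,235,230,125,66,4),0,0)
put(z(s,232,170,56,34,5),510,0)
put(z(d,120,210,125,110,3),0,270)
put(z(d,250,160,65,45,6),390,300)
cv2.imwrite("pics/crop1.png",A)
C=cam('scene');D=cam('side')
print('box',ray(C,(293,252),.05),ray(D,(183,262),.051))
print('rib',ray(C,(261,181),.032),ray(D,(284,176),.032))
```

```text
box [0.48570801 0.13149234 0.05      ] [0.47205766 0.14387176 0.051     ]
rib [ 0.53718757 -0.14143405  0.032     ] [ 0.53469911 -0.1482205   0.032     ]
```

View pics/crop1.png

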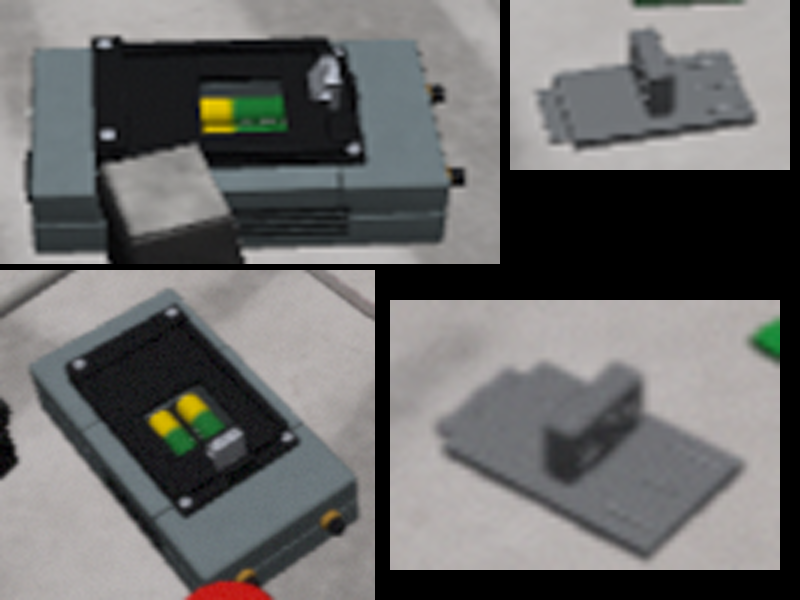

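The crops show the cover's lip end to the left in the scene view (world +x), and the box's slot end also to the left. Both frames' +x run close to world -x. Next is a rough fit of both poses, plus the height of the black post in front of the box.

```bash
cat >> h.py <<'E'
from scipy.optimize import least_squares
def fit(obs,x0):
    # obs: list of (C, local pts, px); pose x,y,yaw on bench
    def f(p):
        R=Ro.from_euler('z',p[2]).as_matrix();r=[]
        for C,P,u in obs: r.append((proj(C,np.array(P)@R.T+[p[0],p[1],0])-u).ravel())
        return np.concatenate(r)
    s=least_squares(f,x0,loss='soft_l1');return s.x,np.round(f(s.x),1)
E
python3 - <<'E'
from h import *
C=cam('scene');D=cam('side')
s1=lambda p:np.array(p)/4+[235,230]
s2=lambda p:(np.array(p)-[510,0])/5+[232,170]
d1=lambda p:(np.array(p)-[0,270])/3+[120,210]
d2=lambda p:(np.array(p)-[390,300])/6+[250,160]
# box
print(fit([(C,[[-.095,-.05,.045],[.095,-.05,.045],[.095,.05,.045],[-.095,.05,.045]],s1([(35,195),(443,190),(418,42),(36,42)])),
 (D,[[-.095,.05,.045],[-.095,-.05,.045],[.095,.05,.045]],d1([(172,290),(32,370),(356,480)]))],[.48,.135,3.14]))
print(fit([(C,[[.045,-.03,.006],[-.045,-.03,.006],[.045,.03,.006],[-.045,.03,.006]],s2([(754,118),(577,143),(730,53),(560,76)])),
 (D,[[.045,-.03,.006],[.045,.03,.006]],d2([(645,550),(742,463)]))],[.53,-.14,3.14]))
# seat screws at z~.051?
for p in [(105,43),(107,134),(353,149)]: print(ray(C,s1(p),.051))
for p in [(172,313),(80,364),(288,438),(185,503)]: print('side',ray(D,d1(p),.051))
# post
def tri(u,v):
    A=[];
    for (K,R,t),p in((C,u),(D,v)):
        P=K@np.c_[R,t];A+= [p[0]*P[2]-P[0],p[1]*P[2]-P[1]]
    X=np.linalg.svd(np.array(A))[2][-1];return X[:3]/X[3]
print(tri((285,267),(103,253)), tri((273,277),(108,248)))
E
```

```text
(array([0.48360183, 0.14199183, 3.10555327]), array([-0.4, -0.9,  3.7, -1. ,  1.7, -1.1,  1. ,  0.3, -0.7, -1.8, -2.8,
       -2.6, -0.7,  0. ]))
(array([ 0.53629163, -0.1462062 ,  3.3188345 ]), array([ 1.5, -0.6,  0.4, -0.4,  0.4, -0.9, -0.6, -0.7, -1.1,  0.5, -0.7,
       -0.5]))
[0.54478395 0.09707914 0.051     ]
[0.54613063 0.16008624 0.051     ]
[0.43483697 0.17589211 0.051     ]
side [0.55035321 0.10351891 0.051     ]
side [0.55186925 0.16609443 0.051     ]
side [0.42902746 0.10758026 0.051     ]
side [0.43088677 0.17407164 0.051     ]
[0.51031849 0.24913052 0.12653287] [0.53197821 0.23777066 0.10046732]
```

```bash
cat >> h.py <<'E'
def down(yaw,tilt=0): # tool y along angle yaw, z down; tilt about tool x (deg)
    y=np.array([np.cos(yaw),np.sin(yaw),0]);z=np.array([0,0,-1.]);
    return np.c_[np.cross(y,z),y,z]@Ro.from_euler('x',tilt,degrees=True).as_matrix()
def plan(p1,R1,n,hand,state=None):
    o=robot.get_obs();p,R=(o['position'],Ro.from_quat(o['tool_rot']).as_matrix()) if state is None else state
    p=np.array(p);D=Ro.from_matrix(R.T@R1).as_rotvec()/n;out=[]
    k=1
    p0=p.copy();c=p.copy()
    for k in range(1,n+1):
        w=p0+(np.array(p1)-p0)*k/n
        s=np.round(R.T@(w-c)/.04,2);t=np.round(np.degrees(D)/4,2)
        c=c+R@s*.04;R=R@Ro.from_rotvec(np.radians(t*4)).as_matrix()
        out+=list(s)+list(t)+[hand]
    assert max(map(abs,out))<=1,max(map(abs,out))
    print(','.join(f'{v:g}' for v in np.array(out)+0.));return c,R
E
python3 - <<'E'
from h import *
a=plan([.40,.28,.25],down(np.radians(17)),14,-1)
plan([.484,.142,.25],down(np.radians(-2.1)),6,-1,a)
E
```

```text
-0.52,-0.42,-0.03,0,0,0.98,-1,-0.56,-0.38,-0.03,0,0,0.98,-1,-0.57,-0.34,-0.03,0,0,0.98,-1,-0.6,-0.31,-0.03,0,0,0.98,-1,-0.62,-0.26,-0.03,0,0,0.98,-1,-0.63,-0.22,-0.03,0,0,0.98,-1,-0.65,-0.17,-0.03,0,0,0.98,-1,-0.66,-0.13,-0.03,0,0,0.98,-1,-0.67,-0.08,-0.03,0,0,0.98,-1,-0.67,-0.04,-0.03,0,0,0.98,-1,-0.67,0,-0.03,0,0,0.98,-1,-0.67,0.06,-0.03,0,0,0.98,-1,-0.66,0.1,-0.03,0,0,0.98,-1,-0.66,0.14,-0.03,0,0,0.98,-1
-0.65,0.17,0,0,0,0.8,-1,-0.64,0.2,0,0,0,0.8,-1,-0.63,0.23,0,0,0,0.8,-1,-0.62,0.28,0,0,0,0.8,-1,-0.6,0.3,0,0,0,0.8,-1,-0.58,0.34,0,0,0,0.8,-1
```

Call:
{"fn": "jog_arm", "kwargs": {"motion": [-0.52,-0.42,-0.03,0,0,0.98,-1,-0.56,-0.38,-0.03,0,0,0.98,-1,-0.57,-0.34,-0.03,0,0,0.98,-1,-0.6,-0.31,-0.03,0,0,0.98,-1,-0.62,-0.26,-0.03,0,0,0.98,-1,-0.63,-0.22,-0.03,0,0,0.98,-1,-0.65,-0.17,-0.03,0,0,0.98,-1,-0.66,-0.13,-0.03,0,0,0.98,-1,-0.67,-0.08,-0.03,0,0,0.98,-1,-0.67,-0.04,-0.03,0,0,0.98,-1,-0.67,0,-0.03,0,0,0.98,-1,-0.67,0.06,-0.03,0,0,0.98,-1]}}

```text
time: 1.65
position: [0.3711, 0.3244, 0.2478]
tool_rot: [0.539, 0.842, -0.0, -0.0]
ft_force: [0.5, -0.5, 0.4]
grip_width: 0.0868
grip_force: 0.0
```

Call:
{"fn": "jog_arm", "kwargs": {"motion": [-0.66,0.1,-0.03,0,0,0.98,-1,-0.66,0.14,-0.03,0,0,0.98,-1,-0.65,0.17,0,0,0,0.8,-1,-0.64,0.2,0,0,0,0.8,-1,-0.63,0.23,0,0,0,0.8,-1,-0.62,0.28,0,0,0,0.8,-1,-0.6,0.3,0,0,0,0.8,-1,-0.58,0.34,0,0,0,0.8,-1,0,0,0,0,0,0,-1,0,0,0,0,0,0,-1]}}

```text
time: 2.9
position: [0.4834, 0.1427, 0.2501]
tool_rot: [0.72, 0.694, -0.0, -0.001]
ft_force: [0.3, 0.5, 0.5]
grip_width: 0.0869
grip_force: 0.0
```

Run:
```python
from h import *
import pickle
C=cam('wrist');im=robot.camera('wrist');o=robot.get_obs()
cv2.imwrite("pics/wbox_raw.png",im);pickle.dump(C,open('wbox.pkl','wb'))
cv2.imwrite("pics/wbox.png",cv2.resize(im,(800,600),interpolation=cv2.INTER_CUBIC))
print(o['time'],o['position'],Ro.from_quat(o['tool_rot']).as_matrix().round(3))
print(proj(C,[[.484,.142,.045]]))
plan([.536,-.146,.19],down(np.radians(10.2)),9,-1)
```

```text
2.95 [0.48333641 0.14298503 0.25015358] [[ 0.036  0.999 -0.001]
 [ 0.999 -0.036  0.   ]
 [ 0.    -0.001 -1.   ]]
[[253.90763738 175.05591792]]
-0.8,0.18,0.17,0,0,-0.34,-1,-0.8,0.15,0.16,0,0,-0.34,-1,-0.8,0.14,0.17,0,0,-0.34,-1,-0.81,0.12,0.17,0,0,-0.34,-1,-0.81,0.1,0.16,0,0,-0.34,-1,-0.81,0.08,0.17,0,0,-0.34,-1,-0.82,0.06,0.17,0,0,-0.34,-1,-0.81,0.04,0.16,0,0,-0.34,-1,-0.82,0.02,0.17,0,0,-0.34,-1
```

View pics/wbox.png

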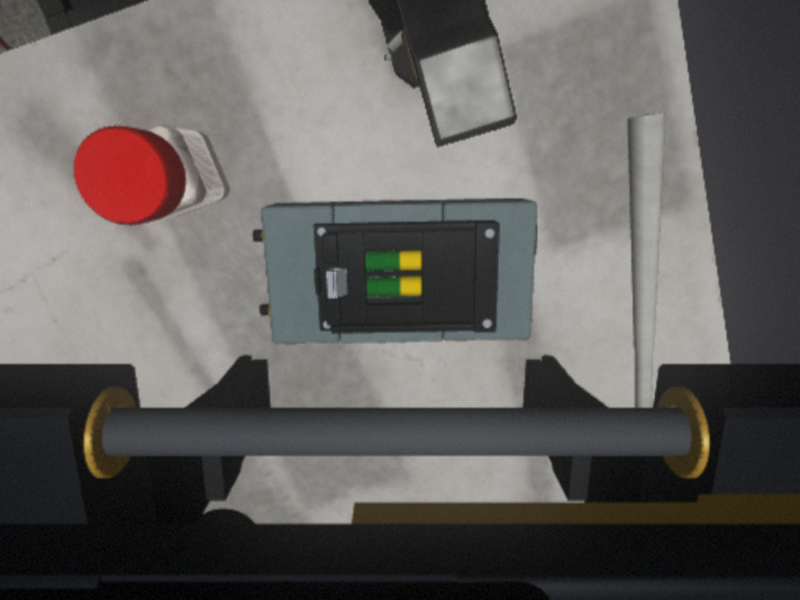

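Wrist view, 800x600 picture: the box corners are at about (263,205), (537,200), (531,338) and (272,342). The seat spans columns 316 to 498, with screws at (321,231), (490,233), (487,324) and (326,325), and the catch is at (335,283). The seat middle lies about 5 mm on the slot side of the box middle, so the seat offset is roughly 20 mm. I'll refine that from the picture while the arm moves over the cover.

Call:
{"fn": "jog_arm", "kwargs": {"motion": [-0.8,0.18,0.17,0,0,-0.34,-1,-0.8,0.15,0.16,0,0,-0.34,-1,-0.8,0.14,0.17,0,0,-0.34,-1,-0.81,0.12,0.17,0,0,-0.34,-1,-0.81,0.1,0.16,0,0,-0.34,-1,-0.81,0.08,0.17,0,0,-0.34,-1,-0.82,0.06,0.17,0,0,-0.34,-1,-0.81,0.04,0.16,0,0,-0.34,-1,-0.82,0.02,0.17,0,0,-0.34,-1,0,0,0,0,0,0,-1]}}

```text
time: 4.2
position: [0.5371, -0.1478, 0.1899]
tool_rot: [0.642, 0.766, -0.0, -0.0]
ft_force: [-0.4, 1.6, 0.7]
grip_width: 0.0867
grip_force: 0.0
```

Run:
```python
from h import *
import pickle
C=cam('wrist');im=robot.camera('wrist');o=robot.get_obs()
cv2.imwrite("pics/wcov_raw.png",im);pickle.dump(C,open('wcov.pkl','wb'))
print(o['time'],o['position'],Ro.from_quat(o['tool_rot']).as_matrix().round(3))
u=proj(C,[[.536,-.146,.006]])[0];print(u)
x,y=(u-[80,60]).astype(int);x=max(x,0);y=max(y,0);print(x,y)
A=np.zeros((600,800,3),np.uint8)
c=cv2.resize(im[y:y+120,x:x+160],None,fx=3.5,fy=3.5,interpolation=cv2.INTER_CUBIC);A[:c.shape[0],:c.shape[1]][:260]=c[60:320]
b=cv2.imread("pics/wbox_raw.png")[122:225,160:350].astype(float)
b=np.clip((b/255)**.5*255,0,255).astype(np.uint8)
b=cv2.resize(b,None,fx=4.2,fy=4.2,interpolation=cv2.INTER_CUBIC)[50:385,:800];print(b.shape)
A[262:262+b.shape[0],:b.shape[1]]=b
cv2.imwrite("pics/crop2.png",A)
```

```text
4.25 [ 0.53649877 -0.14638984  0.19000787] [[-0.175  0.985 -0.001]
 [ 0.985  0.175  0.001]
 [ 0.001 -0.001 -1.   ]]
[252.33437219 176.57498598]
172 116
(335, 798, 3)
```

View pics/crop2.png

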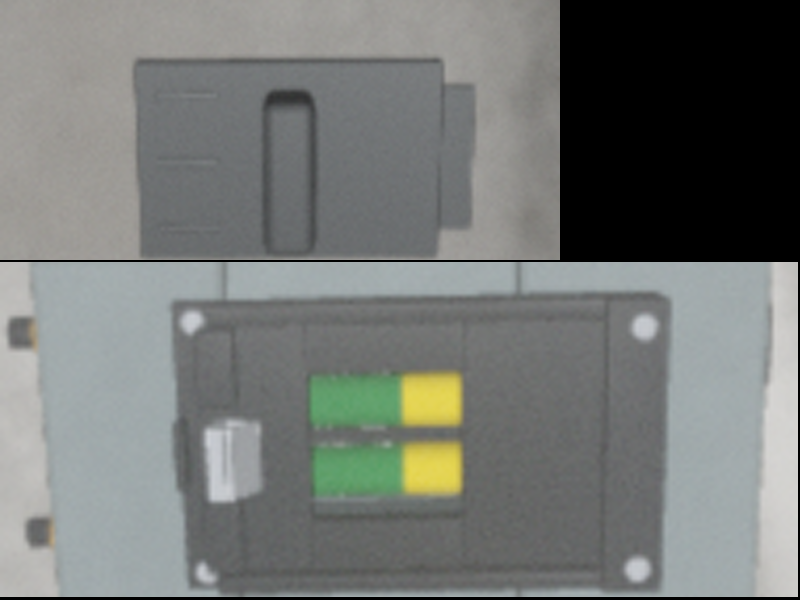

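The crop shows the cover plate spanning columns 136 to 442, its rib at 264 to 315, and its lip tip at about 473. In the box part, the keeper's free edge is at column 606, the opening spans 312 to 462, and the stop faces are at about 238.

Run:
```python
from h import *
import pickle
W=pickle.load(open('wbox.pkl','rb'));V=pickle.load(open('wcov.pkl','rb'))
w=lambda p:np.array(p)/1.5625
b=lambda p:(np.array(p)-[0,212.])/4.2+[160,122]
v=lambda p:(np.array(p)+[0,60.])/3.5+[172,116]
bx,r=fit([(W,[[.095,-.05,.045],[-.095,-.05,.045],[-.095,.05,.045],[.095,.05,.045]],w([(263,206),(537,202),(531,338),(272,342)]))],[.484,.142,3.1]);print('box',bx,r)
S=[[.028,-.019,.051],[-.011,-.019,.051],[-.011,.019,.051],[.028,.019,.051]]
st,r=fit([(W,S,b([(310,374),(462,374),(462,517),(313,517)]))],bx);print('seat(open)',st,r)
S2=[[-.0465,-.0325,.061],[-.0465,.0325,.061],[.046,-.03,.057],[.046,.03,.057]]
st2,r=fit([(W,S2,b([(606,318),(603,568),(237,330),(240,570)]))],bx);print('seat(kb)',st2,r)
for s in(st,st2):
    print('local',Ro.from_euler('z',-bx[2]).as_matrix()[:2,:2]@(s[:2]-bx[:2]))
cv,r=fit([(V,[[.045,-.03,.006],[-.045,-.03,.006],[-.045,.03,.006],[-.055,-.022,.003],[-.055,.022,.003],[.007,-.022,.032],[-.007,-.022,.032],[.007,.022,.032],[-.007,.022,.032]],
 v([(136,61),(442,59),(438,257),(474,85),(471,228),(264,93),(314,92),(264,253),(315,253)]))],[.536,-.146,3.32]);print('cov',cv,r)
print(cv[2]-np.pi)
plan([cv[0],cv[1],.12],down(cv[2]-np.pi),3,-1)
```

```text
box [0.48664297 0.14091057 3.11900389] [-1.8 -0.7  1.5 -0.8  0.2  1.3 -0.2  1.1]
seat(open) [0.49044014 0.13995568 3.10881066] [-0.  -0.   0.2 -0.2 -0.1  0.  -0.   0.2]
seat(kb) [0.49027169 0.14107403 3.12370846] [ 0.3 -0.2 -0.3  0.6 -1.   0.6  1.  -1.6]
local [-0.00381777  0.00086888]
local [-0.0036241  -0.00024538]
cov [ 0.53860228 -0.14733494  3.31330704] [-0.5 -1.4  0.7 -0.5 -0.4 -0.6  0.6 -0.6 -0.5 -0.3 -0.1  1.6  0.5  1.9
  0.   0.4 -0.3  0.4]
0.17171438226918534
-0.01,0.02,0.58,0,-0.01,0.02,-1,-0.01,0.01,0.59,0,-0.01,0.02,-1,-0.01,0.02,0.58,0,-0.01,0.02,-1
```

Call:
{"fn": "jog_arm", "kwargs": {"motion": [-0.02,0.03,1,0,-0.01,0.03,-1,-0.01,0.02,1,0,-0.01,0.03,-1,0,0,1,0,0,0,-1,0,0,0.6,0,0,0,-1,0,0,0.4,0,0,0,-1,0,0,0.25,0,0,0,-1,0,0,0,0,0,0,-1]}}

```text
time: 5.12
position: [0.5389, -0.1474, 0.0203]
tool_rot: [0.643, 0.766, -0.0, 0.0]
ft_force: [-0.8, 0.3, 0.6]
grip_width: 0.0868
grip_force: 0.0
```

Call:
{"fn": "jog_arm", "kwargs": {"motion": [0,0,0,0,0,0,1,0,0,0,0,0,0,1,0,0,0,0,0,0,1,0,0,0,0,0,0,1,0,0,0,0,0,0,1,0,0,0,0,0,0,1,0,0,0,0,0,0,1,0,0,0,0,0,0,1], "grip_force": 30}}

```text
time: 6.12
position: [0.5389, -0.1478, 0.0203]
tool_rot: [0.644, 0.765, -0.0, 0.0]
ft_force: [0.2, -0.5, -1.5]
grip_width: 0.0151
grip_force: 0.4
```

```bash
cat >> h.py <<'E'
SEAT=np.array([.4904,.1405,.051]);SY=3.115-np.pi
LIP=np.array([0,.055,.0203])
RZ=Ro.from_euler('z',SY).as_matrix()
def seatw(x,y,z): # seat-local (x toward catch) -> world
    return SEAT+RZ@np.array([-x,-y,z])
def tcp(lx,lz,tilt,ly=0):
    R=down(SY,tilt);return seatw(lx,ly,lz)-R@LIP,R
def lipnow():
    o=robot.get_obs();R=Ro.from_quat(o['tool_rot']).as_matrix();d=RZ.T@(o['position']+R@LIP-SEAT)
    print('t',round(o['time'],2),'lip seat mm',np.round([-d[0]*1e3,-d[1]*1e3,d[2]*1e3],2),'tilt',round(np.degrees(np.arcsin(-R[2,1])),2),'F',o['ft_force'].round(1),'M',o['moment'].round(2),'grip',o['grip_width'],o['grip_force'])
E
python3 - <<'E'
from h import *
o=robot.get_obs();R=Ro.from_quat(o['tool_rot']).as_matrix();p=o['position']
a=plan(p+[0,0,.12],R,3,1)
b=plan(tcp(-.035,.05,14)[0]+[0,-.15,.02],down(SY,7),5,1,a)
b=plan(*tcp(-.035,.04,14),5,1,b)
print(b)
E
```

```text
0,0,-1,0,0,0,1,0,0,-1,0,0,0,1,0,0,-1,0,0,0,1
0.74,-0.19,-0.07,0.35,0.04,0.57,1,0.72,-0.21,-0.06,0.35,0.04,0.57,1,0.72,-0.25,-0.06,0.35,0.04,0.57,1,0.71,-0.28,-0.04,0.35,0.04,0.57,1,0.7,-0.3,-0.04,0.35,0.04,0.57,1
0.75,0,0.15,0.35,0,0,1,0.75,0,0.15,0.35,0,0,1,0.75,0.01,0.15,0.35,0,0,1,0.75,0,0.16,0.35,0,0,1,0.74,0.02,0.15,0.35,0,0,1
(array([0.47700843, 0.14066936, 0.12386344]), array([[ 2.67964146e-02,  9.69839965e-01, -2.42265133e-01],
       [ 9.99640826e-01, -2.58973742e-02,  6.89526167e-03],
       [ 4.13269510e-04, -2.42362886e-01, -9.70185580e-01]]))
```

Call:
{"fn": "jog_arm", "kwargs": {"motion": [0,0,0,0,0,0,1,0,0,0,0,0,0,1,0,0,-0.3,0,0,0,1,0,0,-0.6,0,0,0,1,0,0,-0.9,0,0,0,1,0,0,-0.9,0,0,0,1,0,0,-0.3,0,0,0,1], "grip_force": 40}}

```text
time: 7.0
position: [0.5401, -0.1482, 0.1431]
tool_rot: [0.644, 0.765, 0.0, 0.003]
ft_force: [-0.1, -0.7, -1.6]
grip_width: 0.0139
grip_force: 40.0
```

Call:
{"fn": "jog_arm", "kwargs": {"motion": [0.74,-0.19,-0.07,0.35,0.04,0.57,1,0.72,-0.21,-0.06,0.35,0.04,0.57,1,0.72,-0.25,-0.06,0.35,0.04,0.57,1,0.71,-0.28,-0.04,0.35,0.04,0.57,1,0.7,-0.3,-0.04,0.35,0.04,0.57,1,0.75,0,0.15,0.35,0,0,1,0.75,0,0.15,0.35,0,0,1,0.75,0.01,0.15,0.35,0,0,1,0.75,0,0.16,0.35,0,0,1,0.74,0.02,0.15,0.35,0,0,1,0,0,0,0,0,0,1,0,0,0,0,0,0,1]}}

```text
time: 8.5
position: [0.4766, 0.1401, 0.1235]
tool_rot: [0.711, 0.692, -0.086, -0.088]
ft_force: [0.2, 1.0, -1.2]
grip_width: 0.0138
grip_force: 40.0
```

Run:
```python
from h import *
import pickle
C=cam('wrist');im=robot.camera('wrist');s=robot.camera('side');sc=robot.camera('scene');lipnow()
cv2.imwrite("pics/w3r.png",im);pickle.dump(C,open('w3.pkl','wb'))
z=lambda im,x,y,w,h,f:cv2.resize(im[y:y+h,x:x+w],None,fx=f,fy=f,interpolation=cv2.INTER_CUBIC)
A=np.zeros((600,800,3),np.uint8)
A[:300,:400]=z(im,0,0,512,384,400/512)[:300]
A[:300,400:]=z(s,80,140,200,150,2)
A[300:,:400]=z(im,150,80,200,150,2)
A[300:,400:]=z(sc,200,180,200,150,2)
cv2.imwrite("pics/chk3.png",A)
plan(*tcp(-.040,.010,14),3,1)
```

```text
t 8.65 lip seat mm [-35.12   1.16  40.02] tilt 14.01 F [-0.5 -0.7 -0.6] M [-0.04 -0.13  0.04] grip 0.013777891439621447 39.99970578588545
0.01,0.1,0.23,0,0,-0.01,1,0.01,0.1,0.24,0,0,-0.01,1,0.01,0.1,0.23,0,0,-0.01,1
```

View pics/chk3.png

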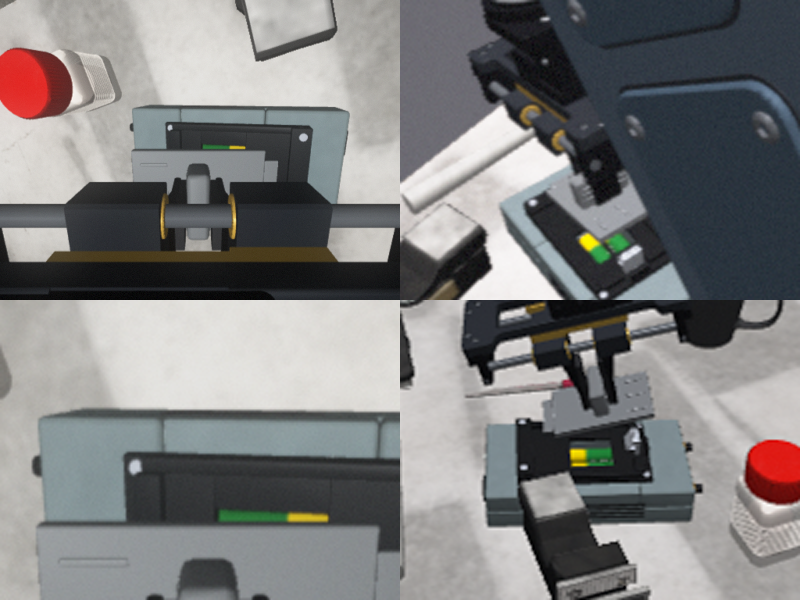

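Run:
```python
from h import *
import pickle
C=pickle.load(open('w3.pkl','rb'))
o=robot.get_obs();R=Ro.from_quat(o['tool_rot']).as_matrix()
# cover local -> tool: cover x=-ytool, cover y=-? right handed: z=-ztool => y = xtool*-1
def c2w(x,y,z): return o['position']+R@np.array([-y,-x,.0203-z])
for P,u in [((.045,-.03,.006),(170,193)),((-.045,-.03,.006),(339.5,193.5))]:
    print(proj(C,c2w(*P)),u)
print('per mm y',proj(C,c2w(0,-.03,.006))-proj(C,c2w(0,-.031,.006)))
# seat side outer edge / screw check
print(proj(C,seatw(-.062,-.038,.010)),proj(C,seatw(.062,-.038,.006)))
```

```text
[[166.92448809 192.57452151]] (170, 193)
[[340.64628776 192.67903863]] (339.5, 193.5)
per mm y [[-1.65513652e-03  1.86930689e+00]]
[[402.30169915 165.44834891]] [[208.96918319 157.02389352]]
```

Call:
{"fn": "jog_arm", "kwargs": {"motion": [0.02,0.1,0.23,0,0,0,1,0.01,0.1,0.24,0,0,0,1,0.01,0.1,0.23,0,0,0,1,0,0,0,0,0,0,1,0,0,0,0,0,0,1]}}

```text
time: 9.28
position: [0.4819, 0.1422, 0.0936]
tool_rot: [0.711, 0.692, -0.085, -0.088]
ft_force: [-0.1, 0.5, -1.6]
grip_width: 0.0136
grip_force: 40.0
```

Run:
```python
from h import *
lipnow()
b=plan(*tcp(-.040,.003,14),5,1)
b=plan(*tcp(-.040,-.002,14),10,1,b)
```

```text
t 9.28 lip seat mm [-39.92  -1.46   9.61] tilt 14.04 F [-0.1  0.5 -1.6] M [-0.09 -0.11 -0.02] grip 0.013589454778470388 39.99967820942402
-0.01,0.01,0.03,0,0,0,1,0,0.01,0.03,0,0,0,1,-0.01,0,0.04,0,0,0,1,-0.01,0.01,0.03,0,0,0,1,-0.01,0.01,0.03,0,0,0,1
0,0,0.01,0,0,0,1,0,0.01,0.01,0,0,0,1,0,0,0.02,0,0,0,1,0,0,0.01,0,0,0,1,0,0.01,0.01,0,0,0,1,0,0,0.01,0,0,0,1,0,0,0.02,0,0,0,1,0,0.01,0.01,0,0,0,1,0,0,0.01,0,0,0,1,0,0,0.01,0,0,0,1
```

Call:
{"fn": "jog_arm", "kwargs": {"motion": [-0.01,0.01,0.04,0,0,0,1,-0.01,0.01,0.04,0,0,0,1,0,0.01,0.04,0,0,0,1,0,0.01,0.04,0,0,0,1,0,0,0,0,0,0,1]}}

```text
time: 9.9
position: [0.4818, 0.1414, 0.0871]
tool_rot: [0.711, 0.692, -0.085, -0.088]
ft_force: [0.3, -0.2, -0.4]
grip_width: 0.0134
grip_force: 40.0
```

Call:
{"fn": "jog_arm", "kwargs": {"motion": [0,0,0.02,0,0,0,1,0,0,0.02,0,0,0,1,0,0,0,0,0,0,1]}}

```text
time: 10.28
position: [0.4815, 0.1414, 0.0856]
tool_rot: [0.711, 0.692, -0.085, -0.088]
ft_force: [-0.8, -0.7, -1.8]
grip_width: 0.0139
grip_force: 40.0
```

Call:
{"fn": "jog_arm", "kwargs": {"motion": [0,0,0.02,0,0,0,1,0,0,0,0,0,0,1]}}

```text
time: 10.52
position: [0.4813, 0.1414, 0.0848]
tool_rot: [0.711, 0.692, -0.085, -0.088]
ft_force: [0.1, 0.4, -1.6]
grip_width: 0.0138
grip_force: 40.0
```

```bash
python3 -c "
from h import *
lipnow()"
```

```text
t 10.53 lip seat mm [-39.33  -0.63   0.83] tilt 14.02 F [ 0.1  0.4 -1.6] M [-0.04 -0.16 -0.05] grip 0.01377772226306192 39.99970123171806
```

Still no contact at about 0.8 mm above the ledge. I'll lower in 0.4 to 0.8 mm steps until it touches.

Call:
{"fn": "jog_arm", "kwargs": {"motion": [0,0,0.01,0,0,0,1,0,0,0.01,0,0,0,1]}}

```text
time: 10.78
position: [0.4812, 0.1414, 0.0841]
tool_rot: [0.711, 0.692, -0.085, -0.088]
ft_force: [0.0, -0.0, -0.5]
grip_width: 0.0134
grip_force: 40.0
```

Call:
{"fn": "jog_arm", "kwargs": {"motion": [0,0,0.01,0,0,0,1,0,0,0.0,0,0,0,1]}}

```text
time: 11.02
position: [0.4811, 0.1414, 0.0839]
tool_rot: [0.711, 0.692, -0.085, -0.088]
ft_force: [-0.2, 0.2, -0.5]
grip_width: 0.0136
grip_force: 40.0
```

Call:
{"fn": "jog_arm", "kwargs": {"motion": [0,0,0.01,0,0,0,1,0,0,0.0,0,0,0,1]}}

```text
time: 11.28
position: [0.4811, 0.1414, 0.0837]
tool_rot: [0.711, 0.692, -0.085, -0.087]
ft_force: [-0.3, -0.9, 2.9]
grip_width: 0.0139
grip_force: 40.0
```

Call:
{"fn": "jog_arm", "kwargs": {"motion": [0,0,-0.01,0,0,0,1,0,0.04,-0.01,0,0,0,1,0,0.04,-0.01,0,0,0,1,0,0.04,-0.01,0,0,0,1,0,0.02,-0.005,0,0,0,1,0,0,0.0,0,0,0,1]}}

```text
time: 12.02
position: [0.4861, 0.1412, 0.0837]
tool_rot: [0.711, 0.692, -0.086, -0.088]
ft_force: [-3.6, 0.8, 4.0]
grip_width: 0.0138
grip_force: 40.0
```

Call:
{"fn": "jog_arm", "kwargs": {"motion": [0,0.02,-0.005,0,0,0,1,0,0.02,-0.005,0,0,0,1,0,0,0.0,0,0,0,1]}}

```text
time: 12.4
position: [0.4889, 0.1412, 0.0836]
tool_rot: [0.711, 0.692, -0.085, -0.087]
ft_force: [-2.9, 0.3, 2.7]
grip_width: 0.0131
grip_force: 40.0
```

Call:
{"fn": "jog_arm", "kwargs": {"motion": [0,0.02,-0.005,0,0,0,1,0,0.02,-0.005,0,0,0,1,0,0,0.0,0,0,0,1]}}

```text
time: 12.78
position: [0.4905, 0.1411, 0.0837]
tool_rot: [0.711, 0.692, -0.085, -0.087]
ft_force: [-3.8, 0.3, 3.3]
grip_width: 0.014
grip_force: 40.0
```

Call:
{"fn": "jog_arm", "kwargs": {"motion": [0,0.02,-0.015,0,0,0,1,0,0.02,-0.005,0,0,0,1,0,0,0.0,0,0,0,1]}}

```text
time: 13.15
position: [0.4929, 0.141, 0.0839]
tool_rot: [0.711, 0.692, -0.084, -0.087]
ft_force: [-0.1, 0.4, -1.7]
grip_width: 0.0139
grip_force: 40.0
```

Call:
{"fn": "jog_arm", "kwargs": {"motion": [0,0.02,-0.005,0,0,0,1,0,0.02,-0.005,0,0,0,1,0,0,0.0,0,0,0,1]}}

```text
time: 13.52
position: [0.4937, 0.141, 0.0841]
tool_rot: [0.711, 0.692, -0.085, -0.087]
ft_force: [0.2, -0.3, -1.1]
grip_width: 0.0137
grip_force: 40.0
```

Call:
{"fn": "jog_arm", "kwargs": {"motion": [0,0.02,-0.005,0,0,0,1,0,0,0,0,0,0,1]}}

```text
time: 13.78
position: [0.4945, 0.141, 0.0841]
tool_rot: [0.711, 0.692, -0.085, -0.087]
ft_force: [0.4, -0.3, -0.2]
grip_width: 0.0136
grip_force: 40.0
```

Call:
{"fn": "jog_arm", "kwargs": {"motion": [0,0.02,-0.005,0,0,0,1,0,0,0,0,0,0,1]}}

```text
time: 14.02
position: [0.4953, 0.141, 0.0841]
tool_rot: [0.711, 0.692, -0.085, -0.088]
ft_force: [0.3, -0.4, -0.5]
grip_width: 0.0136
grip_force: 40.0
```

Call:
{"fn": "jog_arm", "kwargs": {"motion": [0,0.02,-0.005,0,0,0,1,0,0,0,0,0,0,1]}}

```text
time: 14.28
position: [0.4957, 0.141, 0.0841]
tool_rot: [0.711, 0.692, -0.085, -0.088]
ft_force: [0.7, 0.3, -0.2]
grip_width: 0.0133
grip_force: 40.0
```

Call:
{"fn": "jog_arm", "kwargs": {"motion": [0,0.01,-0.0025,0,0,0,1,0,0,0,0,0,0,1]}}

```text
time: 14.52
position: [0.4958, 0.141, 0.0841]
tool_rot: [0.711, 0.692, -0.086, -0.088]
ft_force: [-1.4, -0.2, -0.1]
grip_width: 0.0134
grip_force: 40.0
```

Call:
{"fn": "jog_arm", "kwargs": {"motion": [0,0.01,-0.0025,0,0,0,1,0,0,0,0,0,0,1]}}

```text
time: 14.78
position: [0.4959, 0.1409, 0.0841]
tool_rot: [0.711, 0.692, -0.086, -0.088]
ft_force: [-3.4, -0.8, -0.0]
grip_width: 0.0138
grip_force: 40.0
```

Call:
{"fn": "jog_arm", "kwargs": {"motion": [0,0.01,-0.0025,0,0,0,1,0,0,0,0,0,0,1]}}

```text
time: 15.02
position: [0.496, 0.1409, 0.0841]
tool_rot: [0.711, 0.692, -0.086, -0.088]
ft_force: [-5.2, 0.8, 1.3]
grip_width: 0.0136
grip_force: 40.0
```

The lip slid in under the bar, and contact came where the tilted plate's front corner should meet the bar. That puts the seat where the picture showed it. I'll back off slightly and pivot down about the lip.

Call:
{"fn": "jog_arm", "kwargs": {"motion": [0,-0.02,0.005,0,0,0,1,0,-0.009,0.024,-0.25,0,0,1,0,-0.009,0.024,-0.25,0,0,1,0,-0.009,0.024,-0.25,0,0,1,0,0,0,0,0,0,1]}}

```text
time: 15.65
position: [0.4946, 0.141, 0.0815]
tool_rot: [0.713, 0.694, -0.067, -0.069]
ft_force: [-4.6, -0.3, 0.4]
grip_width: 0.0133
grip_force: 40.0
```

Call:
{"fn": "jog_arm", "kwargs": {"motion": [0,-0.009,0.024,-0.25,0,0,1,0,0,0,0,0,0,1]}}

```text
time: 15.9
position: [0.4942, 0.141, 0.0806]
tool_rot: [0.714, 0.695, -0.061, -0.062]
ft_force: [-3.9, -0.7, -0.0]
grip_width: 0.0135
grip_force: 40.0
```

```bash
python3 -c "
from h import *
lipnow()"
```

```text
t 15.9 lip seat mm [-54.43  -0.56   0.06] tilt 9.99 F [-3.9 -0.7 -0. ] M [-0.24  0.68  0.09] grip 0.01352967235142002 40.00281183980405
```

Call:
{"fn": "jog_arm", "kwargs": {"motion": [0,-0.02,0.003,0,0,0,1,0,-0.005,0.012,-0.125,0,0,1,0,-0.005,0.012,-0.125,0,0,1,0,0,0,0,0,0,1]}}

```text
time: 16.4
position: [0.4937, 0.1411, 0.0799]
tool_rot: [0.714, 0.695, -0.054, -0.056]
ft_force: [-0.9, -0.3, -1.7]
grip_width: 0.0139
grip_force: 40.0
```

Call:
{"fn": "jog_arm", "kwargs": {"motion": [0,-0.005,0.012,-0.125,0,0,1,0,-0.005,0.012,-0.125,0,0,1,0,0,0,0,0,0,1]}}

```text
time: 16.77
position: [0.4932, 0.1412, 0.0791]
tool_rot: [0.715, 0.696, -0.048, -0.049]
ft_force: [0.2, -0.1, -2.1]
grip_width: 0.0136
grip_force: 40.0
```

Call:
{"fn": "jog_arm", "kwargs": {"motion": [0,-0.005,0.012,-0.125,0,0,1,0,-0.005,0.012,-0.125,0,0,1,0,0,0,0,0,0,1]}}

```text
time: 17.15
position: [0.4929, 0.1411, 0.0785]
tool_rot: [0.715, 0.696, -0.041, -0.043]
ft_force: [2.1, -1.1, 1.7]
grip_width: 0.0139
grip_force: 40.0
```

```bash
python3 -c "
from h import *
lipnow()"
```

```text
t 17.15 lip seat mm [-54.69  -0.7    0.74] tilt 6.85 F [ 2.1 -1.1  1.7] M [-0.13 -0.2   0.08] grip 0.013910925221920292 40.00772297848016
```

Call:
{"fn": "jog_arm", "kwargs": {"motion": [0,-0.005,0.014,-0.125,0,0,1,0,-0.005,0.014,-0.125,0,0,1,0,0,0,0,0,0,1]}}

```text
time: 17.52
position: [0.4925, 0.1411, 0.0774]
tool_rot: [0.716, 0.697, -0.035, -0.037]
ft_force: [3.9, -1.2, 4.4]
grip_width: 0.0136
grip_force: 40.0
```

Call:
{"fn": "jog_arm", "kwargs": {"motion": [0,-0.005,0.014,-0.125,0,0,1,0,-0.005,0.014,-0.125,0,0,1,0,0,0,0,0,0,1]}}

```text
time: 17.9
position: [0.4922, 0.1412, 0.0764]
tool_rot: [0.716, 0.697, -0.029, -0.03]
ft_force: [4.5, -0.2, 6.0]
grip_width: 0.0135
grip_force: 40.0
```

```bash
python3 -c "
from h import *
lipnow()"
```

```text
t 17.9 lip seat mm [-54.85  -0.71   0.52] tilt 4.81 F [ 4.5 -0.2  6. ] M [-0.13 -0.38 -0.  ] grip 0.013483245790645375 40.00999606680125
```

Call:
{"fn": "jog_arm", "kwargs": {"motion": [0,-0.005,0.014,-0.125,0,0,1,0,-0.005,0.014,-0.125,0,0,1,0,0,0,0,0,0,1]}}

```text
time: 18.27
position: [0.4917, 0.1411, 0.0748]
tool_rot: [0.716, 0.697, -0.023, -0.024]
ft_force: [4.6, 0.1, 0.6]
grip_width: 0.0134
grip_force: 40.0
```

Call:
{"fn": "jog_arm", "kwargs": {"motion": [0,-0.005,0.014,-0.125,0,0,1,0,-0.005,0.014,-0.125,0,0,1,0,0,0,0,0,0,1]}}

```text
time: 18.65
position: [0.4913, 0.1412, 0.0738]
tool_rot: [0.716, 0.697, -0.017, -0.018]
ft_force: [5.2, 0.2, 1.1]
grip_width: 0.0141
grip_force: 40.0
```

Call:
{"fn": "jog_arm", "kwargs": {"motion": [0,-0.005,0.014,-0.125,0,0,1,0,-0.005,0.014,-0.125,0,0,1,0,0,0,0,0,0,1]}}

```text
time: 19.02
position: [0.4909, 0.1412, 0.0728]
tool_rot: [0.717, 0.697, -0.011, -0.011]
ft_force: [5.6, 0.2, 1.7]
grip_width: 0.014
grip_force: 40.0
```

```bash
python3 -c "
from h import *
lipnow()"
```

```text
t 19.02 lip seat mm [-54.8   -0.71  -0.18] tilt 1.8 F [5.6 0.2 1.7] M [-0.17 -1.02  0.02] grip 0.013970040643063565 40.00790215563029
```

Call:
{"fn": "jog_arm", "kwargs": {"motion": [0,-0.005,0.012,-0.125,0,0,1,0,-0.005,0.012,-0.125,0,0,1,0,0,0,0,0,0,1]}}

```text
time: 19.4
position: [0.4889, 0.1412, 0.0718]
tool_rot: [0.717, 0.698, -0.006, -0.006]
ft_force: [3.6, -0.5, 2.5]
grip_width: 0.0138
grip_force: 40.1
```

Call:
{"fn": "jog_arm", "kwargs": {"motion": [0,-0.005,0.012,-0.125,0,0,1,0,-0.003,0.012,-0.075,0,0,1,0,0,0,0,0,0,1]}}

```text
time: 19.77
position: [0.4887, 0.1412, 0.0712]
tool_rot: [0.717, 0.698, -0.001, -0.001]
ft_force: [3.3, 1.0, 7.0]
grip_width: 0.0139
grip_force: 40.0
```

```bash
python3 -c "
from h import *
lipnow()"
```

```text
t 19.77 lip seat mm [-53.2   -0.7   -0.25] tilt 0.16 F [3.3 1.  7. ] M [-0.18 -0.63 -0.  ] grip 0.013882865803738573 40.01117927022278
```

Call:
{"fn": "jog_arm", "kwargs": {"motion": [0,0,-0.01,0,0,0,0.36,0,0,0,0,0,0,0.36,0,0,0,0,0,0,0.36,0,0,0,0,0,0,0.36]}}

```text
time: 20.27
position: [0.4874, 0.1412, 0.0706]
tool_rot: [0.717, 0.698, -0.002, -0.002]
ft_force: [1.2, -0.5, 0.5]
grip_width: 0.0274
grip_force: 0.0
```

Call:
{"fn": "jog_arm", "kwargs": {"motion": [0,0,-0.4,0,0,0,0.36,0,0,-0.8,0,0,0,0.36,0,0,-1,0,0,0,0.36,0,0,-0.8,0,0,0,0.36,0,0,-0.5,0,0,0,0.36,0,0,0,0,0,0,0.36]}}

```text
time: 21.02
position: [0.4897, 0.1412, 0.2123]
tool_rot: [0.716, 0.698, -0.0, -0.001]
ft_force: [0.3, -0.2, 0.1]
grip_width: 0.028
grip_force: 0.0
```

Run:
```python
from h import *
import pickle
C=cam('wrist');im=robot.camera('wrist');s=robot.camera('side');sc=robot.camera('scene');lipnow()
pickle.dump(C,open('w4.pkl','wb'));print(robot.get_obs()['position'])
z=lambda im,x,y,w,h,f:cv2.resize(im[y:y+h,x:x+w],None,fx=f,fy=f,interpolation=cv2.INTER_CUBIC)
g=np.clip((im/255.)**.6*255,0,255).astype(np.uint8)
u=proj(C,SEAT)[0];x,y=int(u[0])-100,max(int(u[1])-50,0);print(x,y)
A=np.zeros((600,800,3),np.uint8)
A[:400]=z(g,x,y,200,100,4)
A[400:,:266]=z(s,110,200,133,100,2)
A[400:,400:]=z(sc,230,215,133,66,3)[:200,:400].copy() if False else cv2.resize(sc[220:287,230:363],(400,200),interpolation=cv2.INTER_CUBIC)
cv2.imwrite("pics/chk4.png",A)
```

```text
t 21.18 lip seat mm [-52.52  -0.44 138.35] tilt 0.37 F [-0.5  0.9 -0.4] M [-0.11  0.06 -0.05] grip 0.027824221787551198 0.0
[0.48806429 0.1410196  0.20999922]
153 134
```

View pics/chk4.png

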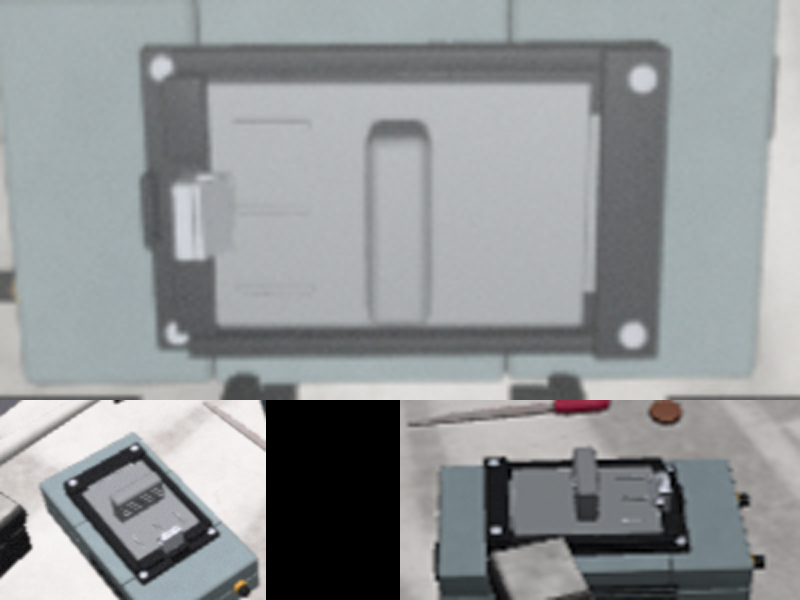

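The cover lies flat between the rails. Its rear edge is at column 210, with the catch tip over it out to column 235 (about 6 mm of overlap, so fully sprung). Its lip runs under the bar at about column 597, and the gripper is clear, so I'm handing in.

```bash
python3 -c "
from rig import robot
print(robot.hand_in())"
```

```text
the job is handed in; nothing more can be done
None
```

The cover is back on the battery box, flat with its lip under the bar and the catch snapped over its rear edge in the last picture; I handed it in at about 21 s, and the hand-in gave no verdict.

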